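Sort kiln posts by shape and stack the emptied tray

TASK

Four kiln posts have still to be sorted: two stand in the mixed tray and two stand loose on the table. Put each upright into a free bay of the tray that already holds a post of its shape, round with round and square with square, one post to a bay, setting them down rather than letting them drop and leaving the two posts already in those trays standing in their bays. When all four are in, lift the emptied mixed tray and stack it squarely on top of the other empty tray, the right way up, sides in line.

Things in the scene. Friction and masses are not known exactly. Their poses are not given: they have to be found in the camera images.
- tray_round: Plain plywood tray, the same make as the other three: 170 mm long (its x axis), 62 mm wide (y), 25 mm high, with three bays in a row along x. Bay centres at x = -55, 0 and +55 mm, each bay 50 x 52 mm inside; floor 5 mm thick, walls and dividers 5 mm thick, dividers 20 mm high. Origin: centre of the underside, z up. Loose, about 0.2 kg. The tray for round posts: at the start it holds only one post, a round one, in its middle bay.
- tray_square: Plain plywood tray, the same make as the other three: 170 mm long (its x axis), 62 mm wide (y), 25 mm high, with three bays in a row along x. Bay centres at x = -55, 0 and +55 mm, each bay 50 x 52 mm inside; floor 5 mm thick, walls and dividers 5 mm thick, dividers 20 mm high. Origin: centre of the underside, z up. Loose, about 0.2 kg. The tray for square posts: at the start it holds only one post, a square one, in the end bay at x = +55 mm.
- tray_mixed: Plain plywood tray, the same make as the other three: 170 mm long (its x axis), 62 mm wide (y), 25 mm high, with three bays in a row along x. Bay centres at x = -55, 0 and +55 mm, each bay 50 x 52 mm inside; floor 5 mm thick, walls and dividers 5 mm thick, dividers 20 mm high. Origin: centre of the underside, z up. Loose, about 0.2 kg. The mixed tray: at the start it holds one round and one square post, in the two end bays in either order. It is to be emptied and stacked.
- tray_empty: Plain plywood tray, the same make as the other three: 170 mm long (its x axis), 62 mm wide (y), 25 mm high, with three bays in a row along x. Bay centres at x = -55, 0 and +55 mm, each bay 50 x 52 mm inside; floor 5 mm thick, walls and dividers 5 mm thick, dividers 20 mm high. Origin: centre of the underside, z up. Loose, about 0.2 kg. The tray with nothing in it at the start; the emptied mixed tray goes on top of it.
- round_kept: Round kiln post of cream fired clay: an upright tube 34 mm across with a 16 mm bore, 70 mm high, about 0.11 kg. Origin: centre of its lower end, z up along the post. It already stands in the middle bay of tray_round and stays there.
- square_kept: Square kiln post of cream fired clay: an upright bar 32 x 32 mm with a 13 mm square bore, 70 mm high, about 0.12 kg. Origin: centre of its lower end, z up along the post, x and y square to its faces. It already stands in an end bay of tray_square and stays there.
- round_a: Round kiln post of cream fired clay: an upright tube 34 mm across with a 16 mm bore, 70 mm high, about 0.11 kg. Origin: centre of its lower end, z up along the post. At the start it stands in an end bay of tray_mixed.
- square_a: Square kiln post of cream fired clay: an upright bar 32 x 32 mm with a 13 mm square bore, 70 mm high, about 0.12 kg. Origin: centre of its lower end, z up along the post, x and y square to its faces. At the start it stands in the other end bay of tray_mixed, its faces nearly square to the tray's sides.
- round_b: Round kiln post of cream fired clay: an upright tube 34 mm across with a 16 mm bore, 70 mm high, about 0.11 kg. Origin: centre of its lower end, z up along the post. At the start it stands on the table beyond the trays.
- square_b: Square kiln post of cream fired clay: an upright bar 32 x 32 mm with a 13 mm square bore, 70 mm high, about 0.12 kg. Origin: centre of its lower end, z up along the post, x and y square to its faces. At the start it stands on the table beyond the trays, turned anyhow.
Mind the look-alikes: they are no part of the job. Leave any red look-alike of the tray_mixed alone. Leave any green look-alike of the round_b alone.

How it is judged (in metres and radians):
On the way:
1. all four posts stand in bays of the tray for their shape, with the mixed tray not yet stacked (x of round_a in the frame of tray_round between -0.08 and 0.08 m and y of round_a in the frame of tray_round between -0.016 and 0.016 m and z of round_a in the frame of tray_round between 0 and 0.01 m and angle between each of round_a, square_a, round_b, square_b's own z axis and vertical below 0.1 rad and x of square_a in the frame of tray_square between -0.08 and 0.08 m and y of square_a in the frame of tray_square between -0.016 and 0.016 m and z of square_a in the frame of tray_square between 0 and 0.01 m and x of round_b in the frame of tray_round between -0.08 and 0.08 m and y of round_b in the frame of tray_round between -0.016 and 0.016 m and z of round_b in the frame of tray_round between 0 and 0.01 m and x of square_b in the frame of tray_square between -0.08 and 0.08 m and y of square_b in the frame of tray_square between -0.016 and 0.016 m and z of square_b in the frame of tray_square between 0 and 0.01 m and horizontal distance between tray_mixed and tray_empty above 0.05 m), for 0.2 s.
At the end, for the whole second after the job is handed in: Three round posts stand upright on bay floors of the round tray, three square ones in the square tray (within 16 mm of its middle line, tilt under 0.1 rad); the mixed tray lies level on the empty tray, centres within 12 mm, sides within 0.12 rad, either way round; all released, at rest (x of round_a in the frame of tray_round between -0.08 and 0.08 m and y of round_a in the frame of tray_round between -0.016 and 0.016 m and z of round_a in the frame of tray_round between 0 and 0.01 m and angle between each of round_a, square_a, round_b, square_b, round_kept, square_kept's own z axis and vertical below 0.1 rad and x of square_a in the frame of tray_square between -0.08 and 0.08 m and y of square_a in the frame of tray_square between -0.016 and 0.016 m and z of square_a in the frame of tray_square between 0 and 0.01 m and x of round_b in the frame of tray_round between -0.08 and 0.08 m and y of round_b in the frame of tray_round between -0.016 and 0.016 m and z of round_b in the frame of tray_round between 0 and 0.01 m and x of square_b in the frame of tray_square between -0.08 and 0.08 m and y of square_b in the frame of tray_square between -0.016 and 0.016 m and z of square_b in the frame of tray_square between 0 and 0.01 m and x of round_kept in the frame of tray_round between -0.08 and 0.08 m and y of round_kept in the frame of tray_round between -0.016 and 0.016 m and z of round_kept in the frame of tray_round between 0 and 0.01 m and x of square_kept in the frame of tray_square between -0.08 and 0.08 m and y of square_kept in the frame of tray_square between -0.016 and 0.016 m and z of square_kept in the frame of tray_square between 0 and 0.01 m and horizontal distance between tray_mixed and tray_empty below 0.012 m and z of tray_mixed in the frame of tray_empty between 0.021 and 0.029 m and angle between tray_mixed's own z axis and vertical below 0.06 rad and angle between the x axis of tray_mixed and the x axis of tray_empty, either way round below 0.12 rad and linear speed of each of round_a, square_a, round_b, square_b, tray_mixed below 0.02 m/s and contact force between each of round_a, square_a, round_b, square_b, tray_mixed and the fingers below 0.05 N); the robot touches nothing.
It fails at once if a post is dropped (it moves faster than 0.8 m/s while no finger touches it) ((linear speed of round_a above 0.8 m/s and contact force between round_a and the fingers below 0.01 N) or (linear speed of square_a above 0.8 m/s and contact force between square_a and the fingers below 0.01 N) or (linear speed of round_b above 0.8 m/s and contact force between round_b and the fingers below 0.01 N) or (linear speed of square_b above 0.8 m/s and contact force between square_b and the fingers below 0.01 N)).
It fails at once if a post that was already sorted is knocked over or taken out (angle between any of round_kept, square_kept's own z axis and vertical above 0.35 rad or not (z of round_kept in the frame of tray_round below 0.03 m) or not (z of square_kept in the frame of tray_square below 0.03 m)).
It also fails if it takes over 136 s, if anything falls off the work surface, if the arm or the gripper's body presses on something with over 40 N, if the wrist force passes 120 N, or if a joint passes its speed limit or range.

ROBOT

A 6-joint arm with a two-finger parallel gripper is mounted at the origin on the work surface; the furniture and walls round the work are solid. World frame = base frame: x ahead of the robot, y to its left, z up, the work surface at z = 0. Lengths are in mm, angles in rad, forces in N, time in s.
With the tool pointing down it reaches from about 400 to 825 mm from the base axis. Payload 7 kg.
Tool frame: the origin (TCP) lies at the very end of the fingers, on their centre line; the grasp point (between the pads) lies 19 mm behind it; z points along the fingers, y is the line along which they close (so a half turn about z gives the same grasp; the last joint's range is limited). The gripper opens to 85 mm and grips with 20 to 120 N. Pads are 22 mm wide; open, the fingers measure 114 mm over their backs; the gripper's body (76 mm by 85 mm) begins 54 mm behind the grasp point. The pads swing forward as they close: fully open they stand 13 mm farther back than shut.
Start: joints at [-1.05, 0.359, 0.012, 0, -1.224, -0.288], TCP at [155.699, -656.775, 201.502] pointing down, gripper open.
Joint ranges: [-3.07, 3.07], [-1.43, 2.12], [-1.02, 1.25], [-3.03, 1.67], [-3.05, -0], [-3.03, 3.03]. Speed limits (rad/s): [2.39, 2.39, 3.01, 3.14, 3.14, 3.14].

INTERFACE

Orientations are given as a unit quaternion [w, x, y, z].
In Python, from workcell import * gives the robot as it stands.
- The arm moves only by the shell command python3 -m pendant 'ROWS' [OPENING] [FORCE]. ROWS is JSON, a list of rows, each a list of 2 entries, a list of its own where there are three numbers: the shift along the tool's x, y, z in cm, then the turn about the tool's z in degrees. In form: [[[tx, ty, tz], turn], ...]. A call has 1 to 12 rows; each row shifts and turns the commanded pose from where the row before left it, along the tool's axes as they then stand; what a row does not reach is not made up. A row lasts 1/10 s, in which the tool goes at most 50 mm and 8.59 degrees, less where a joint would pass 70% of its speed; a pose out of reach is approached as far as the arm can. A call with a gripper value outside its range is refused whole. OPENING is the finger opening in cm, from 0 to 8.54, set as the call begins (- or left out, the last holds). The fingers move at their own pace and stop on an object; FORCE is the grip in N (left out, the last holds). Time passes only in rows, so rows that do not move let the fingers close. It gives the time, the measured TCP pose, the force, the opening and the grip force at its end, in the units of the state.
- get_state(): the state, without advancing time (a new reading comes with each control period).
- read_camera(name): name is "side" or "top"; returns the picture (480x640x3 uint8, red, green, blue); there is no depth.
- camera_model(name): a dict with "fovy" (degrees; the focal length in pixels is half the picture's height over the tangent of half this angle, whatever the lens; pixels are square), "cx", "cy" (the principal point, pixels), "R" (3x3) and "t" (3): a world point X has camera coordinates R X + t. Camera axes: x right, y down, z forward; pixel columns grow to the right and rows downward; lengths in mm; the calibration is good to about 2 mm. A picture is of the moment at which its call begins. camera_model takes no time and is no camera call.
- close_job(): hands the job in; it is judged then, once.
Trained networks look in the newest picture that a camera, given by its name, has taken for a name from the list of things; names that differ only in an ending like _2 or _b are one class to them, and where a whole thing is asked for, a point or a joint stands for the part that bears it (a point fixed in the world has none). Each returns a list of dicts, best first, with "confidence" (0 to 1); they miss things now and then, are a little off and sometimes report something else, mostly with a low value. They report only what shows in the picture. A call takes as long as a camera call. They do not tell look-alikes from the thing itself.
- look_for(camera, query): "bbox" ([left, top, right, bottom] as shares, 0 to 1, of the picture: columns of its width, rows of its height, round what is visible of it).
- masks_of(camera, query): "mask" (480x640 bool, what is visible of it) and "bbox" ([left, top, right, bottom] as shares, 0 to 1, of the picture: columns of its width, rows of its height, round what is visible of it).
The state is a dict: "time": time; "joint_positions": joint angles; "qvel": joint speeds; "effort": joint torques, N m; "tool_pos": TCP position; "tool_rot": TCP orientation; "wrist_force": force on the tool from outside, world axes, zero at the start; "wrist_torque": the same for the moment, N m; "grip_width": finger opening in mm; "grasp_force": force on a finger pad.
Only numpy, scipy, OpenCV 4.12 (cv2) and the standard library are available. Lean on these libraries where they do the work, as an engineer would, in place of code of your own. Each camera call takes 0.05 s, during which the arm holds its last target. There are 200 camera calls.

## Working session

There is one attempt and no reset: what is moved stays moved. The work goes in short steps, Python scripts to look and compute and a shell command to move; the robot and the scene stay as the last step left them, time stands still between calls to the robot, and variables do not carry over. Pictures are saved under pics/ and viewed, at most 14 in all, crops included, and the job is handed in when it is done.

```bash
mkdir -p pics; ls
python3 - <<'E'
from workcell import *
import cv2
for n in ("top","side"):
    im=read_camera(n); cv2.imwrite(f"pics/{n}0.png",im[:,:,::-1])
    m=camera_model(n); print(n,m)
    for q in ("tray_round","round_b","square_b"):
        for d in look_for(n,q):
            b=d["bbox"]; print(q,round(d["confidence"],2),[round(b[0]*640),round(b[1]*480),round(b[2]*640),round(b[3]*480)])
s=get_state(); print(s)
E
```

```text
pics
top {'fovy': 54.95449187677549, 'cx': 325.3043905001539, 'cy': 239.43811694450076, 'R': array([[ 0.027506  , -0.99942408,  0.01987257],
       [-0.99201765, -0.02973879, -0.12254221],
       [ 0.12306262, -0.01634329, -0.99226432]]), 't': array([-16.4732062 , 491.99532382, 872.05234543])}
tray_round 0.73 [361, 130, 388, 163]
tray_round 0.63 [245, 186, 286, 274]
round_b 0.84 [259, 131, 278, 159]
round_b 0.79 [471, 262, 503, 277]
round_b 0.79 [201, 140, 223, 162]
square_b 0.96 [364, 130, 388, 162]
square_b 0.87 [474, 198, 507, 223]
side {'fovy': 43.20032798680236, 'cx': 316.5772141507769, 'cy': 240.32851178698525, 'R': array([[-0.87656549, -0.48094054,  0.0181421 ],
       [-0.32275237,  0.55945198, -0.76344246],
       [ 0.35702079, -0.67506272, -0.645621  ]]), 't': array([ 416.99775966,  177.01215675, 1229.16589618])}
tray_round 0.8 [237, 246, 318, 298]
round_b 0.87 [202, 221, 223, 254]
round_b 0.72 [375, 158, 391, 187]
round_b 0.56 [176, 252, 200, 290]
square_b 0.86 [338, 147, 355, 171]
{'time': 0.4, 'joint_positions': array([-1.04989787e+00,  3.58731475e-01,  1.17868374e-02, -5.52166588e-05,
       -1.22412211e+00, -2.88119892e-01]), 'qvel': array([ 0.00090874, -0.00070184,  0.0016795 ,  0.00078361, -0.00150754,
       -0.00117964]), 'effort': array([ 5.01943668e-04, -5.82276857e+01,  2.93283105e+01,  6.93286121e+00,
       -2.06805955e-03,  7.25671470e-06]), 'tool_pos': array([ 155.68074913, -656.69833333,  201.35787413]), 'tool_rot': array([-2.93443410e-05, -1.16117360e-01,  9.93235491e-01,  1.34514911e-04]), 'wrist_force': array([ 0.3068817 ,  0.68045513, -0.02703744]), 'wrist_torque': array([-0.00264283,  0.0391296 , -0.02242357]), 'grasp_force': 0.0, 'grip_width': 85.48017079647899}
```

View pics/top0.png

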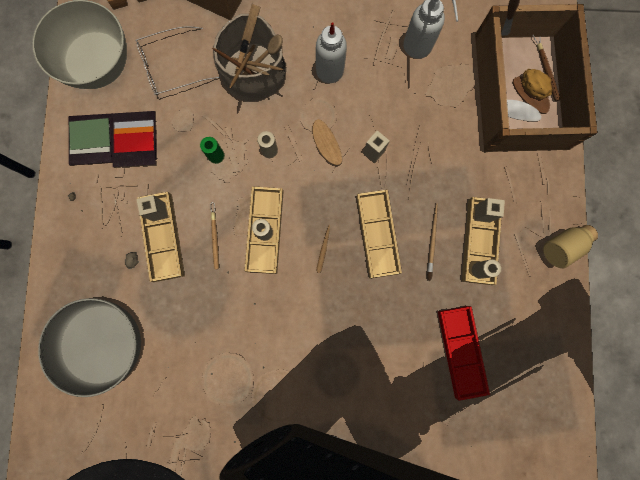

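View pics/side0.png

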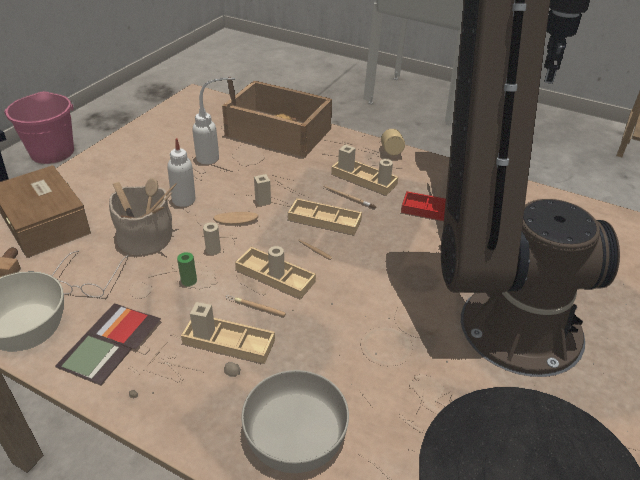

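The top view shows four plywood trays. From left to right:
- tray_square at (160,237), with a post in its far bay.
- tray_round at (264,230).
- tray_empty at (378,234).
- tray_mixed at (484,240), with a square post far at (495,207) and a round post near at (492,268).

The loose posts are the cream round one at (267,142) and the square one at (377,145). The look-alikes are the green cylinder (210,149) and the red tray (463,352); both differ in colour, so I leave them alone. Next I fit the poses.

```bash
cat > h.py <<'E'
from workcell import *
import numpy as np, cv2
from scipy.optimize import minimize
def proj(n,P):
    m=camera_model(n); f=240/np.tan(np.radians(m["fovy"])/2)
    c=np.asarray(P)@m["R"].T+m["t"]
    return np.c_[m["cx"]+f*c[:,0]/c[:,2], m["cy"]+f*c[:,1]/c[:,2]]
def back(n,u,v,z):
    m=camera_model(n); f=240/np.tan(np.radians(m["fovy"])/2)
    d=m["R"].T@np.array([(u-m["cx"])/f,(v-m["cy"])/f,1]); o=-m["R"].T@m["t"]
    return o+d*(z-o[2])/d[2]
def shape(kind):
    if kind=="round":
        a=np.linspace(0,2*np.pi,24,endpoint=False); b=17*np.c_[np.cos(a),np.sin(a)]; h=70
    else:
        x,y,h=(85,31,25) if kind=="tray" else (16,16,70)
        b=np.array([[x,y],[-x,y],[-x,-y],[x,-y]],float)
    return np.r_[np.c_[b,0*b[:,0]],np.c_[b,0*b[:,0]+h]]
def sil(n,kind,p,z=0,S=4):
    c,s=np.cos(p[2]),np.sin(p[2]); P=shape(kind)
    P=np.c_[P[:,:2]@np.array([[c,s],[-s,c]])+p[:2],P[:,2]+z]
    u=(proj(n,P)+.5)*S-.5
    im=np.zeros((480*S,640*S),np.uint8)
    cv2.fillConvexPoly(im,cv2.convexHull(np.round(u*8).astype(np.int32)),1,shift=3)
    return cv2.resize(im.astype(np.float32),(640,480),interpolation=cv2.INTER_AREA)
def fit(n,kind,mask,p0,z=0,ignore=None):
    m=mask.astype(np.float32); w=np.ones_like(m) if ignore is None else 1-ignore.astype(np.float32)
    def cost(p):
        r=sil(n,kind,p,z); return (np.abs(r-m)*w).sum()/m.sum()
    best=None
    for y0 in ([p0[2]] if kind!="square" else [p0[2],p0[2]+.5,p0[2]-.5]):
        s=np.array([[0,0,0],[8,0,0],[0,8,0],[0,0,.1]])+np.array([p0[0],p0[1],y0])
        r=minimize(cost,s[0],method="Nelder-Mead",options=dict(initial_simplex=s,maxiter=90,xatol=.1,fatol=1e-4))
        if best is None or r.fun<best.fun: best=r
    return best.x,best.fun
def masks(n,q):
    read=masks_of(n,q); out=[]
    for d in read:
        m=d["mask"]; 
        if m.sum()<30: continue
        v,u=np.nonzero(m); out.append((d["confidence"],m,u.mean(),v.mean()))
    return out
def hull(m):
    o=np.zeros(m.shape,np.uint8); pts=np.argwhere(m)[:,::-1].astype(np.int32)
    cv2.fillConvexPoly(o,cv2.convexHull(pts),1); return o.astype(bool)
E
cat > look.py <<'E'
import sys; from h import *
ks=sys.argv[1:] or ["round_b","square_b","tray_round"]
n="top"; read_camera(n)
ig=np.zeros((480,640),bool)
for q in ks:
    for c,m,u,v in masks(n,q):
        kind=q.split("_")[0]
        if kind!="tray": ig|=cv2.dilate(hull(m).astype(np.uint8),np.ones((3,3))).astype(bool)
        if c<.3: continue
        X=back(n,u,v,12 if kind=="tray" else 40)
        z=0 if X[0]>X.size*0+560+0*0 and kind!="tray" and False else 0
        zz=[0] if kind=="tray" else [0,5]
        for z in zz:
            p,f=fit(n,kind,hull(m) if kind!="tray" else m,[X[0],X[1],0],z,ig if kind=="tray" else None)
            print(q,round(c,2),"px",round(u),round(v),"z",z,"xy",p[:2].round(1),"yaw",round(np.degrees(p[2]),1),"cost",round(f,3))
E
python3 look.py
```

```text
round_b 0.97 px 268 144 z 0 xy [678.  117.3] yaw 2.7 cost 0.069
round_b 0.97 px 268 144 z 5 xy [676.3 116.7] yaw 3.4 cost 0.079
round_b 0.77 px 212 149 z 0 xy [663.6 226.6] yaw 5.3 cost 0.04
round_b 0.77 px 212 149 z 5 xy [661.9 225.4] yaw 3.1 cost 0.043
round_b 0.73 px 486 269 z 0 xy [ 443.2 -315.6] yaw 1.5 cost 0.045
round_b 0.73 px 486 269 z 5 xy [ 442.9 -313.7] yaw 2.9 cost 0.044
square_b 0.84 px 376 147 z 0 xy [680.5 -97.6] yaw -40.9 cost 0.052
square_b 0.84 px 376 147 z 5 xy [678.9 -97. ] yaw 49.2 cost 0.055
square_b 0.79 px 490 210 z 0 xy [ 559.8 -323.2] yaw 81.7 cost 0.079
square_b 0.79 px 490 210 z 5 xy [ 558.7 -321.2] yaw -7.6 cost 0.073
tray_round 0.59 px 264 230 z 0 xy [510.1 120.3] yaw -1.9 cost 0.19
```

```bash
cat > trays.py <<'E'
from h import *
n="top"; im=read_camera(n)
hsv=cv2.cvtColor(im,cv2.COLOR_RGB2HSV)
ig=np.zeros((480,640),np.uint8)
for q in ("round_b","square_b"):
    for c,m,u,v in masks(n,q): ig|=cv2.dilate(hull(m).astype(np.uint8),np.ones((3,3)))
for q in ("tray_round","tray_square","tray_mixed","tray_empty"):
    for c,m,u,v in masks(n,q):
        if c<.3: continue
        X=back(n,u,v,12); p,f=fit(n,"tray",hull(m),[X[0],X[1],0],0,ig)
        print(q,round(c,2),"px",round(u),round(v),m.sum(),"xy",p[:2].round(1),"yaw",round(np.degrees(p[2]),1),"cost",round(f,3))
k=((hsv[:,:,0]>16)&(hsv[:,:,0]<30)&(hsv[:,:,1]>90)&(hsv[:,:,2]>120)).astype(np.uint8)
k=cv2.morphologyEx(k,cv2.MORPH_CLOSE,np.ones((5,5)))
nn,l,st,ce=cv2.connectedComponentsWithStats(k)
for i in range(1,nn):
    if 800<st[i,4]<6000:
        X=back(n,*ce[i],12); p,f=fit(n,"tray",hull(l==i),[X[0],X[1],0],0,ig)
        print("col",ce[i].round(),st[i],"xy",p[:2].round(1),"yaw",round(np.degrees(p[2]),1),"cost",round(f,3))
E
python3 trays.py
```

```text
tray_round 0.6 px 264 230 2424 xy [510.6 120.1] yaw -1.8 cost 0.029
tray_square 0.55 px 162 244 2399 xy [490.1 323.7] yaw 12.5 cost 0.09
tray_mixed 0.89 px 480 243 1952 xy [ 501.7 -317. ] yaw -5.8 cost 0.021
tray_mixed 0.72 px 463 353 3191 xy [ 282.4 -276.3] yaw 11.0 cost 0.03
tray_mixed 0.54 px 163 244 2439 xy [490.1 323.2] yaw 12.4 cost 0.096
tray_empty 0.76 px 378 234 2862 xy [ 509.7 -108.2] yaw 10.1 cost 0.061
col [263. 229.] [ 244  186   39   87 2374] xy [511.1 121.2] yaw -2.3 cost 0.029
col [379. 233.] [ 357  190   45   88 2651] xy [ 510.2 -109.7] yaw 10.2 cost 0.033
col [160. 244.] [ 137  192   44   90 2135] xy [491.3 327.5] yaw 13.1 cost 0.097
col [482. 243.] [ 466  197   36   88 1443] xy [ 502.3 -322.8] yaw -4.7 cost 0.087
col [578. 243.] [556 226  42  40 866] xy [ 504.  -528.8] yaw -73.3 cost 1.891
```

```bash
cat > ov.py <<'E'
import sys; from h import *
# args: out, scale, crop l t r b, then kind,x,y,yawdeg,z ...
def ov(out,crop,things,n="top",S=3):
    im=read_camera(n)[:,:,::-1]; l,t,r,b=crop
    im=cv2.resize(im[t:b,l:r],None,fx=S,fy=S,interpolation=cv2.INTER_CUBIC)
    for kind,x,y,a,z in things:
        c,s=np.cos(np.radians(a)),np.sin(np.radians(a)); P=shape(kind)
        P=np.c_[P[:,:2]@np.array([[c,s],[-s,c]])+[x,y],P[:,2]+z]
        u=((proj(n,P)-[l,t]+.5)*S).round().astype(np.int32); k=len(u)//2
        cv2.polylines(im,[u[:k]],True,(255,0,0),1); cv2.polylines(im,[u[k:]],True,(0,0,255),1)
    cv2.imwrite(out,im)
E
python3 - <<'E'
from ov import *
T=[("tray",510.6,120.1,-1.8,0),("tray",490.5,324.5,11,0),("tray",501.7,-317.5,-5.8,0),("tray",510,-109,10.1,0),
("round",678,117.3,0,0),("square",680.5,-97.6,-41,0),("round",443,-314,0,5),("square",558.7,-321.5,-7.6,5)]
ov("pics/a.png",(130,120,300,290),T,S=3); ov("pics/b.png",(350,120,520,290),T,S=3)
a=cv2.imread("pics/a.png");b=cv2.imread("pics/b.png")
cv2.imwrite("pics/ab.png",cv2.resize(np.hstack([a,b]),(800,400),interpolation=cv2.INTER_AREA))
E
```

```text
(no output)
```

View pics/ab.png

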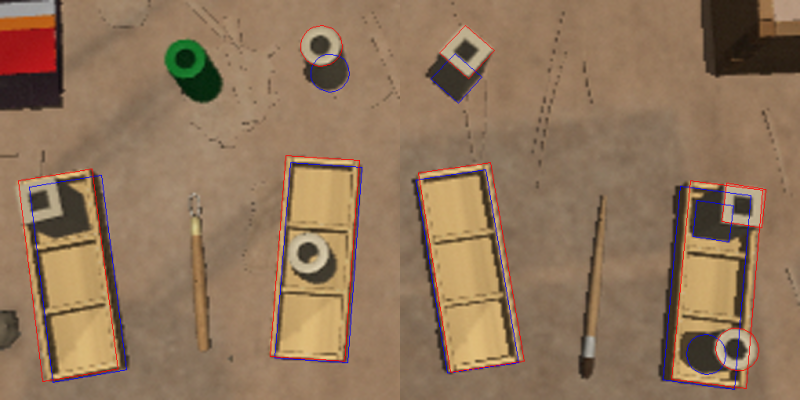

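```bash
cat > go.py <<'E'
import sys; from workcell import *; import numpy as np
from scipy.spatial.transform import Rotation as R
x,y,z,H=map(float,sys.argv[1:5]); s=get_state(); q=s["tool_rot"]
M=R.from_quat([q[1],q[2],q[3],q[0]]).as_matrix(); h=np.degrees(np.arctan2(M[1,1],M[0,1]))
turn=(h-H+90)%180-90
d=np.array([x,y,z])-s["tool_pos"]; Hn=np.radians(h-turn)
dx=d@[-np.sin(Hn),np.cos(Hn),0]; dy=d@[np.cos(Hn),np.sin(Hn),0]
print("pos",s["tool_pos"].round(1),"H",round(h,1),"j6",s["joint_positions"][5].round(2),"tilt",M[:,2].round(3),"t",s["time"],"w",s["grip_width"].round(1),"Fg",round(float(s["grasp_force"]),1))
print("turn",round(turn,1),"then shift cm",np.round([dx/10,dy/10,-d[2]/10],2))
E
python3 -m pendant '[[[0,0,0],7],[[0,0,0],7],[[0,0,0],6.3]]' 8.54 30; python3 go.py 558.7 -321.5 180 83
```

```text
time: 1.35
tool_pos: [155.7, -656.8, 201.5]
tool_rot: [0.0, 0.063, 0.998, -0.0]
wrist_force: [-0.0, -0.4, 0.1]
grip_width: 85.0
grasp_force: 0.0Traceback (most recent call last):
  File "go.py", line 8, in <module>
    print("pos",s["tool_pos"].round(1),"H",round(h,1),"j6",s["joint_positions"][5].round(2),"tilt",M[:,2].round(3),"t",s["time"],"w",s["grip_width"].round(1),"Fg",round(float(s["grasp_force"]),1))
                                                                                                                                     ^^^^^^^^^^^^^^^^^^^^^
AttributeError: 'float' object has no attribute 'round'
```

```bash
sed -i 's/s\["grip_width"\].round(1)/round(float(s["grip_width"]),1)/' go.py; python3 go.py 558.7 -321.5 180 83
```

```text
pos [ 155.7 -656.8  201.5] H 82.8 j6 -0.65 tilt [ 0. -0. -1.] t 1.35 w 85.0 Fg 0.0
turn -0.2 then shift cm [-35.91  38.19   2.15]
```

```bash
python3 -m pendant '[[[-2,2.12,0.2],0],[[-3,3.18,0.2],0],[[-3,3.18,0.2],0],[[-3,3.18,0.2],0],[[-3,3.18,0.2],0],[[-3,3.18,0.2],0],[[-3,3.18,0.2],0],[[-3,3.18,0.2],0],[[-3,3.18,0.2],0],[[-3,3.18,0.2],0],[[-3,3.18,0.2],0],[[-3,3.18,0],0]]'; python3 -m pendant '[[[-0.91,1.09,0],0],[[0,0,0],0]]'; python3 go.py 558.7 -321.5 38 83
```

```text
time: 2.55
tool_pos: [549.2, -329.5, 179.4]
tool_rot: [-0.0, 0.061, 0.998, 0.0]
wrist_force: [0.4, -0.6, -0.7]
grip_width: 85.1
grasp_force: 0.0
time: 2.75
tool_pos: [559.9, -319.6, 179.1]
tool_rot: [-0.0, 0.059, 0.998, 0.0]
wrist_force: [-0.7, -0.0, 0.6]
grip_width: 85.7
grasp_force: 0.0
pos [ 559.9 -319.6  179.1] H 83.2 j6 -1.47 tilt [-0.  0. -1.] t 2.75 w 85.7 Fg 0.0
turn 0.2 then shift cm [ 0.1  -0.2  14.11]
```

```bash
python3 -m pendant '[[[0.1,-0.2,2],0],[[0,0,3],0],[[0,0,3],0],[[0,0,3],0],[[0,0,2],0],[[0,0,1.1],0],[[0,0,0],0]]'; python3 -m pendant '[[[0,0,0],0],[[0,0,0],0],[[0,0,0],0],[[0,0,0],0],[[0,0,0],0],[[0,0,0],0],[[0,0,0],0],[[0,0,0],0]]' 2 40;  python3 go.py 558.7 -321.5 38 83
```

```text
time: 3.45
tool_pos: [555.7, -323.5, 37.2]
tool_rot: [-0.001, 0.061, 0.998, 0.0]
wrist_force: [0.1, -0.1, 0.4]
grip_width: 85.7
grasp_force: 0.0
time: 4.25
tool_pos: [558.0, -323.2, 39.8]
tool_rot: [0.001, 0.06, 0.998, -0.0]
wrist_force: [-0.6, 0.2, 5.8]
grip_width: 30.2
grasp_force: 39.5
pos [ 558.  -323.2   39.8] H 83.1 j6 -1.47 tilt [ 0.002 -0.001 -1.   ] t 4.25 w 30.2 Fg 39.5
turn 0.1 then shift cm [-0.05  0.18  0.18]
```

```bash
python3 -m pendant '[[[0,0,-1],0],[[0,0,-2],0],[[0,0,-3],0],[[0,0,-3],0],[[0,0,-3],0],[[0,0,-3],0],[[0,0,-1],0],[[0,0,0],-6],[[0,0,0],-6],[[0,0,0],-6],[[0,0,0],0]]';  python3 go.py 490.5 324.5 200 101
```

```text
time: 5.35
tool_pos: [556.7, -322.8, 197.8]
tool_rot: [-0.0, -0.097, 0.995, 0.0]
wrist_force: [0.7, -0.4, -1.4]
grip_width: 30.5
grasp_force: 39.8
pos [ 556.7 -322.8  197.8] H 101.1 j6 -1.15 tilt [-0.001  0.001 -1.   ] t 5.35 w 30.5 Fg 39.8
turn 0.1 then shift cm [-5.85 64.8  -0.22]
```

```bash
python3 -m pendant '[[[-0.2,1,0],0],[[-0.2,2,0],0],[[-0.25,3,0],0],[[-0.25,3,0],0],[[-0.25,3,0],0],[[-0.25,3,0],0],[[-0.25,3,0],0],[[-0.25,3,0],0],[[-0.25,3,0],0],[[-0.25,3,0],0],[[-0.25,3,0],0],[[-0.25,3,0],0]]'; python3 -m pendant '[[[-0.25,3,0],0],[[-0.25,3,0],0],[[-0.25,3,0],0],[[-0.25,3,0],0],[[-0.25,3,0],0],[[-0.25,3,0],0],[[-0.25,3,0],0],[[-0.25,3,0],0],[[-0.25,3,0],0],[[-0.25,3,0],0],[[-0.25,1.2,0],0],[[-0.2,0.6,0],0]]';python3 -m pendant '[[[0,0,0],0],[[0,0,0],0]]';  python3 go.py 490.5 324.5 40 101
```

```text
time: 6.55
tool_pos: [521.7, 8.0, 198.4]
tool_rot: [-0.0, -0.095, 0.995, 0.0]
wrist_force: [-0.8, -0.2, -1.6]
grip_width: 31.0
grasp_force: 39.8
time: 7.75
tool_pos: [489.8, 325.3, 198.1]
tool_rot: [-0.0, -0.096, 0.995, -0.0]
wrist_force: [0.2, 0.4, -0.5]
grip_width: 30.4
grasp_force: 39.8
time: 7.95
tool_pos: [490.4, 323.3, 198.4]
tool_rot: [-0.0, -0.096, 0.995, -0.0]
wrist_force: [-0.3, -0.1, -1.2]
grip_width: 30.9
grasp_force: 39.8
pos [490.4 323.3 198.4] H 101.0 j6 -2.29 tilt [-0. -0. -1.] t 7.95 w 30.9 Fg 39.8
turn -0.0 then shift cm [-0.03  0.11 15.84]
```

Run:
```python
from ov import *
ov("pics/c.png",(110,150,330,310),[("tray",490.5,324.5,11,0),("tray",510.6,120.1,-1.8,0)],S=3)
```

```text
(no output)
```

View pics/c.png

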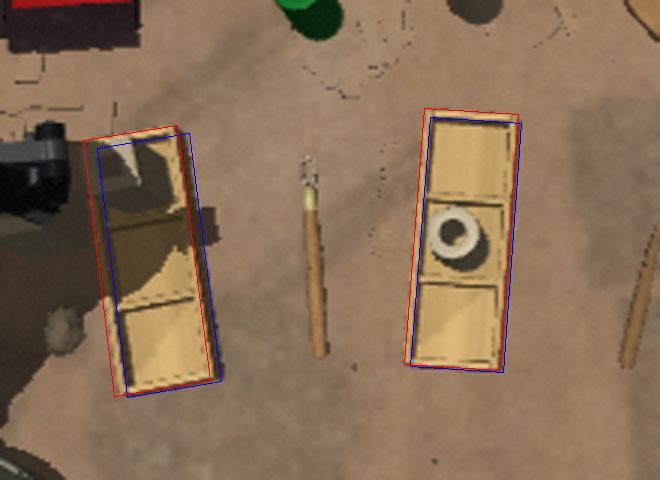

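```bash
python3 -m pendant '[[[0,0.1,1],0],[[0,0,3],0],[[0,0,3],0],[[0,0,3],0],[[0,0,3],0],[[0,0,1.5],0],[[0,0,0.7],0],[[0,0,0.4],0],[[0,0,0.2],0],[[0,0,0],0],[[0,0,0],0]]';python3 -m pendant '[[[0,0,0.1],0],[[0,0,0],0]]';  python3 go.py 490.5 324.5 40 101
```

```text
time: 9.1
tool_pos: [490.8, 325.5, 41.4]
tool_rot: [0.001, -0.096, 0.995, 0.001]
wrist_force: [-1.0, -0.3, -1.2]
grip_width: 30.8
grasp_force: 39.8
time: 9.3
tool_pos: [490.5, 325.3, 39.9]
tool_rot: [0.0, -0.096, 0.995, 0.0]
wrist_force: [0.2, 0.4, 0.7]
grip_width: 30.7
grasp_force: 40.0
pos [490.5 325.3  39.9] H 101.0 j6 -2.3 tilt [ 0.     0.001 -1.   ] t 9.3 w 30.7 Fg 40.0
turn 0.0 then shift cm [ 0.01 -0.08 -0.01]
```

```bash
python3 -m pendant '[[[0,0,0.05],0],[[0,0,0],0]]'; python3 -m pendant '[[[0,0,0],0],[[0,0,0],0],[[0,0,0],0],[[0,0,0],0],[[0,0,0],0],[[0,0,0],0]]' 8; python3 -m pendant '[[[0,0,-1],0],[[0,0,-3],0],[[0,0,-4],0],[[0,0,-4],0],[[0,0,-3],0],[[0,0,-1],0],[[0,0,0],-2],[[0,0,0],0]]' ; python3 go.py 678 117.3 180 102
```

```text
time: 9.5
tool_pos: [490.7, 325.5, 39.8]
tool_rot: [0.0, -0.096, 0.995, 0.0]
wrist_force: [-1.1, -0.2, 4.4]
grip_width: 30.4
grasp_force: 40.5
time: 10.1
tool_pos: [490.4, 325.1, 39.0]
tool_rot: [-0.0, -0.096, 0.995, -0.0]
wrist_force: [-0.5, 0.1, 0.5]
grip_width: 80.2
grasp_force: 0.0
time: 10.9
tool_pos: [490.2, 325.0, 199.6]
tool_rot: [0.0, -0.114, 0.994, 0.0]
wrist_force: [0.1, -0.5, -0.1]
grip_width: 80.0
grasp_force: 0.0
pos [490.2 325.  199.6] H 103.1 j6 -2.26 tilt [ 0.     0.001 -1.   ] t 10.9 w 80.0 Fg 0.0
turn 1.1 then shift cm [-14.05 -24.22   1.96]
```

```bash
python3 -m pendant '[[[0,0,0],7.5],[[0,0,0],7.4],[[0,0,0],0]]';  python3 go.py 678 117.3 150 88.2
```

```text
time: 11.2
tool_pos: [490.1, 324.8, 198.4]
tool_rot: [-0.0, 0.018, 1.0, -0.0]
wrist_force: [0.1, 0.8, -0.1]
grip_width: 79.8
grasp_force: 0.0
pos [490.1 324.8 198.4] H 88.0 j6 -2.52 tilt [-0.001 -0.001 -1.   ] t 11.2 w 79.8 Fg 0.0
turn -0.2 then shift cm [-19.44 -20.15   4.84]
```

```bash
python3 -m pendant '[[[-1.4,-1.5,0],0],[[-2.5,-2.6,0.4],0],[[-2.5,-2.6,0.4],0],[[-2.5,-2.6,1],0],[[-2.5,-2.6,1],0],[[-2.5,-2.6,1],0],[[-2.5,-2.6,1],0],[[-2,-2,0],0],[[-1.04,-1.05,0],0],[[0,0,0],0],[[0,0,0],0]]';  python3 go.py 678 117.3 34 88.2
```

```text
time: 12.3
tool_pos: [677.8, 117.5, 150.7]
tool_rot: [-0.0, 0.016, 1.0, -0.0]
wrist_force: [-0.9, 0.2, 0.0]
grip_width: 80.0
grasp_force: 0.0
pos [677.8 117.5 150.7] H 88.2 j6 -2.06 tilt [-0.001 -0.    -1.   ] t 12.3 w 80.0 Fg 0.0
turn -0.0 then shift cm [-0.02 -0.02 11.67]
```

```bash
python3 -m pendant '[[[0,0,2],0],[[0,0,3],0],[[0,0,3],0],[[0,0,2.5],0],[[0,0,1.1],0],[[0,0,0],0]]'; python3 -m pendant '[[[0,0,0],0],[[0,0,0],0],[[0,0,0],0],[[0,0,0],0],[[0,0,0],0],[[0,0,0],0],[[0,0,0],0]]' 2 40; python3 -m pendant '[[[0,0,-1],0],[[0,0,-2],0],[[0,0,-3],0],[[0,0,-4],0],[[0,0,-4],0],[[0,0,-2],0],[[0,0,0],0]]';  python3 go.py 565.6 118.4 200 88.2
```

```text
time: 12.9
tool_pos: [676.8, 118.0, 33.8]
tool_rot: [-0.001, 0.015, 1.0, -0.0]
wrist_force: [-0.2, 0.0, 0.2]
grip_width: 80.2
grasp_force: 0.0
time: 13.6
tool_pos: [679.2, 117.7, 37.0]
tool_rot: [0.001, 0.016, 1.0, 0.0]
wrist_force: [-0.8, 0.1, 6.0]
grip_width: 30.4
grasp_force: 39.0
time: 14.3
tool_pos: [680.0, 117.8, 200.3]
tool_rot: [0.003, 0.016, 1.0, 0.001]
wrist_force: [0.0, -0.3, -1.0]
grip_width: 30.4
grasp_force: 39.7
pos [680.  117.8 200.3] H 88.1 j6 -2.06 tilt [ 0.007  0.002 -1.   ] t 14.3 w 30.4 Fg 39.7
turn -0.1 then shift cm [11.43 -0.3   0.03]
```

Run:
```python
from ov import *
s=get_state(); p=s["tool_pos"]
ov("pics/d1.png",(140,120,340,270),[("round",p[0],p[1],0,p[2]-35)],n="side",S=2)
ov("pics/d2.png",(200,50,400,200),[("round",p[0],p[1],0,p[2]-35)],S=2)
cv2.imwrite("pics/d.png",np.hstack([cv2.imread("pics/d1.png"),cv2.imread("pics/d2.png")]))
```

```text
(no output)
```

View pics/d.png

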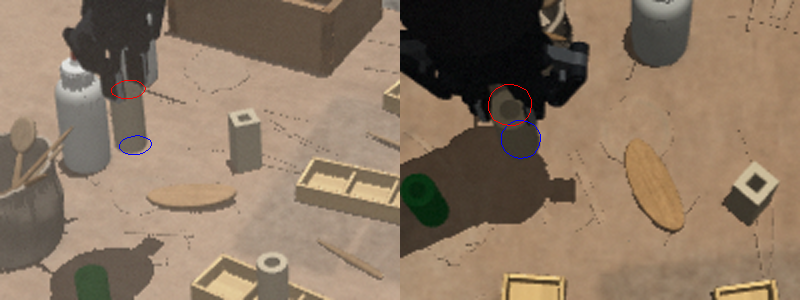

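The side view shows the post held upright between the fingers at (130,120) in the crop. The top view agrees. Placing it in the far bay of tray_round.

```bash
python3 -m pendant '[[[1,0,0],0],[[2,-0.1,0],0],[[3,-0.1,0],0],[[3,-0.1,0],0],[[2,0,0],0],[[0.6,0,0],0],[[0,0,0],0],[[0,0,0],0]]';python3 go.py 564 118.4 41 88.2
```

```text
time: 15.2
tool_pos: [562.4, 118.2, 194.7]
tool_rot: [-0.0, 0.016, 1.0, -0.0]
wrist_force: [0.4, -0.7, -1.5]
grip_width: 30.2
grasp_force: 39.7
pos [562.4 118.2 194.7] H 88.1 j6 -2.15 tilt [-0. -0. -1.] t 15.2 w 30.2 Fg 39.7
turn -0.1 then shift cm [-0.16  0.02 15.37]
```

```bash
python3 -m pendant '[[[-0.1,0,1],0],[[0,0,3],0],[[0,0,3],0],[[0,0,3],0],[[0,0,3],0],[[0,0,1.2],0],[[0,0,0.6],0],[[0,0,0.3],0],[[0,0,0],0],[[0,0,0],0]]';for i in 1 2; do python3 -m pendant '[[[0,0,0.1],0],[[0,0,0],0]]' | grep -E "pos|force"; done
```

```text
time: 16.2
tool_pos: [563.9, 118.5, 45.2]
tool_rot: [0.001, 0.016, 1.0, 0.0]
wrist_force: [-0.1, 0.5, 0.3]
grip_width: 29.7
grasp_force: 39.8
tool_pos: [563.4, 118.3, 43.6]
wrist_force: [0.2, -0.7, -1.3]
grasp_force: 39.8
tool_pos: [563.1, 118.2, 42.1]
wrist_force: [-0.8, 0.1, -0.5]
grasp_force: 39.9
```

```bash
for i in 1 2 ; do python3 -m pendant '[[[0,0,0.1],0],[[0,0,0],0]]' | grep -E "pos|force"; done
```

```text
tool_pos: [563.9, 118.3, 42.1]
wrist_force: [-2.0, -0.6, 6.0]
grasp_force: 41.2
tool_pos: [564.5, 118.4, 42.0]
wrist_force: [-2.1, -1.7, 12.8]
grasp_force: 42.3
```

```bash
python3 -m pendant '[[[0,0,-0.15],0],[[0,0,0],0]]' |grep force; python3 -m pendant '[[[0,0,0],0],[[0,0,0],0],[[0,0,0],0],[[0,0,0],0],[[0,0,0],0],[[0,0,0],0]]' 8 |grep force; python3 -m pendant '[[[0,0,-1],0],[[0,0,-3],0],[[0,0,-4],0],[[0,0,-4],0],[[0,0,-3],0],[[0,0,0],-8],[[0,0,0],-8],[[0,0,0],-8],[[0,0,0],-8],[[0,0,0],-8],[[0,0,0],-8],[[0,0,0],-3]]' ; python3 go.py 680.5 -97.6 150 139
```

```text
wrist_force: [-0.6, 0.3, 5.3]
grasp_force: 40.7
wrist_force: [0.9, -0.1, 0.6]
grasp_force: 0.0
time: 19.0
tool_pos: [563.1, 118.1, 192.4]
tool_rot: [0.0, -0.418, 0.908, -0.0]
wrist_force: [-0.0, 0.3, 1.2]
grip_width: 79.8
grasp_force: 0.0
pos [563.1 118.1 192.4] H 139.4 j6 -1.25 tilt [ 0.001  0.    -1.   ] t 19.0 w 79.8 Fg 0.0
turn 0.4 then shift cm [  8.58 -23.01   4.24]
```

```bash
python3 -m pendant '[[[0.7,-2,0],0],[[1.1,-3,0.4],0],[[1.1,-3,0.4],0],[[1.1,-3,0.4],0],[[1.1,-3,1],0],[[1.1,-3,1],0],[[1.1,-3,1],0],[[0.8,-2,0],0],[[0.5,-1,0],0],[[0,0,0],0],[[0,0,0],0]]';python3 look.py square_b; python3 go.py 680.5 -97.6 34 139
```

```text
time: 20.1
tool_pos: [680.6, -97.1, 150.0]
tool_rot: [0.0, -0.416, 0.91, 0.0]
wrist_force: [0.1, 0.8, 0.1]
grip_width: 80.0
grasp_force: 0.0
square_b 0.64 px 376 148 z 0 xy [680.3 -97.5] yaw -35.0 cost 0.21
square_b 0.64 px 376 148 z 5 xy [678.8 -97.1] yaw 55.4 cost 0.223
pos [680.6 -96.5 150.2] H 139.2 j6 -0.85 tilt [ 0.001  0.    -1.   ] t 20.2 w 79.8 Fg 0.0
turn 0.2 then shift cm [ 0.09 -0.07 11.62]
```

```bash
python3 -m pendant '[[[0,0,2],0],[[0,0,3],0],[[0,0,3],0],[[0,0,2.5],0],[[0,0,1.1],0],[[0,0,0],0]]'|grep pos; python3 -m pendant '[[[0,0,0],0],[[0,0,0],0],[[0,0,0],0],[[0,0,0],0],[[0,0,0],0],[[0,0,0],0],[[0,0,0],0]]' 2 40; python3 -m pendant '[[[0,0,-1],0],[[0,0,-2],0],[[0,0,-3],0],[[0,0,-4],0],[[0,0,-4],0],[[0,0,-2],0],[[0,0,0],8],[[0,0,0],8],[[0,0,0],8],[[0,0,0],8],[[0,0,0],6],[[0,0,0],0]]';  python3 go.py 436.5 314 194 101
```

```text
tool_pos: [679.7, -96.7, 32.3]
time: 21.5
tool_pos: [681.7, -97.4, 35.1]
tool_rot: [0.001, -0.416, 0.909, -0.001]
wrist_force: [-0.7, 0.7, 6.6]
grip_width: 30.5
grasp_force: 39.4
time: 22.7
tool_pos: [680.5, -97.4, 193.8]
tool_rot: [-0.0, -0.096, 0.995, 0.0]
wrist_force: [0.1, -0.2, -2.2]
grip_width: 30.3
grasp_force: 39.8
pos [680.5 -97.4 193.8] H 101.0 j6 -1.52 tilt [-0.  0. -1.] t 22.7 w 30.3 Fg 39.8
turn 0.0 then shift cm [ 1.610e+01  4.504e+01 -2.000e-02]
```

```bash
python3 -m pendant '[[[0.5,1.5,0],0],[[1,2.8,0],0],[[1,2.8,0],0],[[1,2.8,0],0],[[1,2.8,0],0],[[1,2.8,0],0],[[1,2.8,0],0],[[1,2.8,0],0],[[1,2.8,0],0],[[1,2.8,0],0],[[1,2.8,0],0],[[1,2.8,0],0]]'|grep pos; python3 -m pendant '[[[1,2.8,0],0],[[1,2.8,0],0],[[1,2.8,0],0],[[1,2.8,0],0],[[0.6,1.5,0],0],[[0,0,0],0],[[0,0,0],0]]' |grep force; python3 go.py 436.5 314 43 101
```

```text
tool_pos: [504.2, 198.5, 193.8]
wrist_force: [1.1, -0.8, -1.6]
grasp_force: 39.9
pos [435.5 313.  193.6] H 101.3 j6 -2.36 tilt [-0. -0. -1.] t 24.6 w 30.5 Fg 39.9
turn 0.3 then shift cm [-0.12  0.08 15.06]
```

Run:
```python
from ov import *
s=get_state(); p=s["tool_pos"]
ov("pics/e1.png",(150,250,350,400),[("tray",490.5,324.5,11,0),("square",p[0],p[1],11,p[2]-35)],n="side",S=2)
ov("pics/e2.png",(100,150,300,300),[("tray",490.5,324.5,11,0),("tray",510.6,120.1,-1.8,0)],S=2)
cv2.imwrite("pics/e.png",np.hstack([cv2.imread("pics/e1.png"),cv2.imread("pics/e2.png")]))
```

```text
(no output)
```

View pics/e.png

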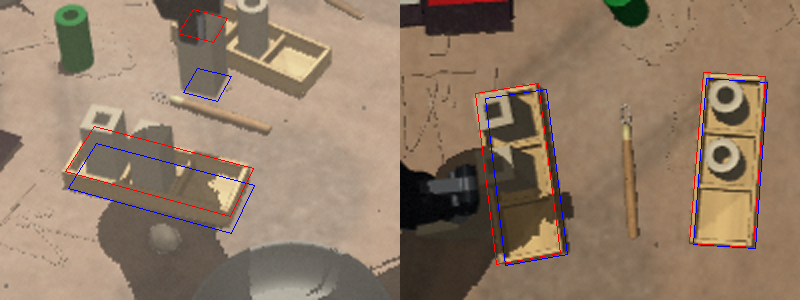

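Both views show the placed posts standing in their bays, and the held one lines up with the near bay of tray_square. The side overlay has the same small offset for tray and post, so it is calibration error. Lowering now.

```bash
python3 -m pendant '[[[-0.1,0.1,1],0],[[0,0,3],0],[[0,0,3],0],[[0,0,3],0],[[0,0,3],0],[[0,0,1.2],0],[[0,0,0.6],0],[[0,0,0.3],0],[[0,0,0],0],[[0,0,0],0]]'|grep -E "pos|force";for i in 1 2 3; do python3 -m pendant '[[[0,0,0.1],0],[[0,0,0],0]]' | grep -E "pos|wrist"; done
```

```text
tool_pos: [437.2, 314.9, 43.6]
wrist_force: [0.0, -0.2, -1.3]
grasp_force: 39.9
tool_pos: [436.8, 314.5, 42.1]
wrist_force: [0.0, 0.2, -1.3]
tool_pos: [436.6, 314.2, 40.6]
wrist_force: [-0.4, 0.4, -0.6]
tool_pos: [437.0, 314.3, 40.1]
wrist_force: [-1.5, -1.5, 4.7]
```

```bash
python3 -m pendant '[[[0,0,0],0],[[0,0,0],0],[[0,0,0],0],[[0,0,0],0],[[0,0,0],0],[[0,0,0],0]]' 8 |grep force; python3 -m pendant '[[[0,0,-1],0],[[0,0,-3],0],[[0,0,-4],0],[[0,0,-4],0],[[0,0,-3],0],[[0,0,0],5.7],[[0,0,0],5.7],[[0,0,0],5.6],[[0,0,0],0]]' ; python3 go.py 443.5 -314 180 84
```

```text
wrist_force: [-0.6, 0.5, 0.5]
grasp_force: 0.0
time: 27.8
tool_pos: [436.7, 314.2, 190.4]
tool_rot: [0.0, 0.052, 0.999, 0.0]
wrist_force: [-0.3, 0.2, -0.6]
grip_width: 80.0
grasp_force: 0.0
pos [436.7 314.2 190.4] H 84.1 j6 -2.66 tilt [ 0.001  0.001 -1.   ] t 27.8 w 80.0 Fg 0.0
turn 0.1 then shift cm [ -7.25 -62.4    1.04]
```

```bash
python3 -m pendant '[[[-0.2,-1.4,0],0],[[-0.4,-3.5,0],0],[[-0.4,-3.5,0],0],[[-0.4,-3.5,0],0],[[-0.4,-3.5,0],0],[[-0.4,-3.5,0],0],[[-0.4,-3.5,0],0],[[-0.4,-3.5,0],0],[[-0.4,-3.5,0],0],[[-0.4,-3.5,0],0],[[-0.4,-3.5,0],0],[[-0.4,-3.5,0],0]]'|grep pos; python3 -m pendant '[[[-0.4,-3.5,0],0],[[-0.4,-3.5,0],0],[[-0.4,-3.5,0],0],[[-0.4,-3.5,0],0],[[-0.4,-3.5,0],0],[[-0.4,-3.5,0],0],[[-0.25,-1.5,0],0],[[0,0,0],0],[[0,0,0],0]]' |grep force; python3 go.py 443.5 -314 39 84
```

```text
tool_pos: [441.0, -89.2, 190.0]
wrist_force: [0.5, -0.5, -0.1]
grasp_force: 0.0
pos [ 444.5 -313.8  189.4] H 84.1 j6 -1.42 tilt [-0.  0. -1.] t 29.9 w 79.8 Fg 0.0
turn 0.1 then shift cm [ 0.09 -0.03 15.04]
```

```bash
python3 look.py round_b | grep "z 5"
```

```text
round_b 0.66 px 212 150 z 5 xy [661.4 225. ] yaw 6.1 cost 0.064
round_b 0.54 px 264 201 z 5 xy [562.6 118.2] yaw 4.7 cost 0.081
round_b 0.36 px 262 229 z 5 xy [506.1 119.3] yaw 5.3 cost 0.052
```

```bash
python3 -m pendant '[[[0.1,0,2],0],[[0,0,3],0],[[0,0,3],0],[[0,0,3],0],[[0,0,2.5],0],[[0,0,1.5],0],[[0,0,0],0]]'|grep -E "pos|wrist"; python3 -m pendant '[[[0,0,0],0],[[0,0,0],0],[[0,0,0],0],[[0,0,0],0],[[0,0,0],0],[[0,0,0],0],[[0,0,0],0]]' 2 40; python3 -m pendant '[[[0,0,-1],0],[[0,0,-2],0],[[0,0,-3],0],[[0,0,-4],0],[[0,0,-4],0],[[0,0,-2],0],[[0,0,0],-4.2],[[0,0,0],0]]';  python3 go.py 455.6 121.8 200 88.2
```

```text
tool_pos: [442.7, -312.3, 37.8]
wrist_force: [-0.5, -0.1, -1.1]
time: 31.4
tool_pos: [444.9, -314.1, 40.9]
tool_rot: [0.001, 0.051, 0.999, -0.0]
wrist_force: [-1.7, 1.3, 6.0]
grip_width: 30.7
grasp_force: 39.1
time: 32.2
tool_pos: [444.1, -313.8, 201.0]
tool_rot: [0.001, 0.014, 1.0, -0.0]
wrist_force: [0.3, 0.3, -2.0]
grip_width: 30.4
grasp_force: 39.8
pos [ 444.1 -313.8  201. ] H 88.4 j6 -1.34 tilt [ 0.002 -0.    -1.   ] t 32.2 w 30.4 Fg 39.8
turn 0.2 then shift cm [ 0.22 43.58  0.1 ]
```

```bash
python3 -m pendant '[[[0,1.5,0],0],[[0,3,0],0],[[0,3,0],0],[[0,3,0],0],[[0,3,0],0],[[0,3,0],0],[[0,3,0],0],[[0,3,0],0],[[0,3,0],0],[[0,3,0],0],[[0,3,0],0],[[0,3,0],0]]'|grep pos; python3 -m pendant '[[[0,3,0],0],[[0,3,0],0],[[0,2,0],0],[[0,1,0],0],[[0,0,0],0],[[0,0,0],0]]' |grep force; python3 go.py 455.6 121.8 46 88.2
```

```text
tool_pos: [453.0, 32.4, 199.1]
wrist_force: [-0.4, -0.8, -0.9]
grasp_force: 39.8
pos [456.1 120.7 199.2] H 88.3 j6 -2.28 tilt [-0.001 -0.001 -1.   ] t 34.0 w 30.6 Fg 39.8
turn 0.1 then shift cm [ 0.06  0.11 15.32]
```

```bash
python3 -m pendant '[[[0,0.1,1],0],[[0,0,3],0],[[0,0,3],0],[[0,0,3],0],[[0,0,3],0],[[0,0,1.5],0],[[0,0,0.6],0],[[0,0,0.4],0],[[0,0,0],0],[[0,0,0],0]]'|grep -E "pos|force";for i in 1 2 3; do python3 -m pendant '[[[0,0,0.1],0],[[0,0,0],0]]' | grep -E "pos|wrist"; done
```

```text
tool_pos: [457.2, 122.2, 45.2]
wrist_force: [0.4, -0.3, -0.8]
grasp_force: 39.9
tool_pos: [457.0, 122.2, 44.0]
wrist_force: [-0.7, 0.2, -1.1]
tool_pos: [456.7, 122.1, 42.6]
wrist_force: [1.1, -0.3, -1.4]
tool_pos: [456.6, 122.0, 41.4]
wrist_force: [-0.1, -1.0, -1.2]
```

```bash
python3 -m pendant '[[[0,0,0.1],0],[[0,0,0],0]]' | grep -E "pos|wrist";  python3 -m pendant '[[[0,0,0.05],0],[[0,0,0],0]]' | grep -E "pos|wrist"
```

```text
tool_pos: [457.1, 122.1, 41.0]
wrist_force: [-0.6, -0.7, 4.9]
tool_pos: [457.3, 122.1, 40.9]
wrist_force: [-2.8, -0.7, 9.8]
```

```bash
python3 -m pendant '[[[0,0,-0.05],0],[[0,0,0],0],[[0,0,0],0],[[0,0,0],0],[[0,0,0],0],[[0,0,0],0]]' 8 |grep force; python3 -m pendant '[[[0,0,-1],0],[[0,0,-3],0],[[0,0,-4],0],[[0,0,-4],0],[[0,0,-3],0],[[0,0,0],4],[[0,0,0],0]]' |grep force; python3 trays.py | grep -v cost.1.8; python3 go.py 503 -318 180 84.2
```

```text
wrist_force: [-0.5, -0.0, -0.2]
grasp_force: 0.0
wrist_force: [-1.5, 0.7, -0.4]
grasp_force: 0.0
tray_round 0.85 px 268 229 1016 xy [509.9 120.3] yaw -1.7 cost 0.029
tray_square 0.45 px 173 274 210 xy [484.8 287.3] yaw -4.8 cost 11.824
tray_mixed 0.84 px 482 241 3076 xy [ 502.1 -317.1] yaw -5.0 cost 0.063
tray_mixed 0.71 px 463 353 3197 xy [ 282.2 -276.8] yaw 11.3 cost 0.032
tray_empty 0.92 px 379 234 2735 xy [ 509.2 -108.4] yaw 10.1 cost 0.03
col [379. 233.] [ 357  190   45   89 2720] xy [ 509.7 -109.1] yaw 10.2 cost 0.024
col [483. 241.] [ 465  197   38   88 2567] xy [ 502.2 -319.7] yaw -6.6 cost 0.095
col [577. 243.] [553 226  45  42 961] xy [ 511.9 -537.2] yaw -69.6 cost 1.491
pos [456.5 121.8 189.9] H 84.4 j6 -2.35 tilt [-0.001 -0.001 -1.   ] t 37.65 w 80.0 Fg 0.0
turn 0.2 then shift cm [ -9.08 -43.29   0.99]
```

```bash
python3 -m pendant '[[[-0.3,-1.5,0],0],[[-0.7,-3.2,0],0],[[-0.7,-3.2,0],0],[[-0.7,-3.2,0],0],[[-0.7,-3.2,0],0],[[-0.7,-3.2,0],0],[[-0.7,-3.2,0],0],[[-0.7,-3.2,0],0],[[-0.7,-3.2,0],0],[[-0.7,-3.2,0],0],[[-0.7,-3.2,0],0],[[-0.7,-3.2,0],0]]' 8.54|grep pos; python3 -m pendant '[[[-0.7,-3.2,0],0],[[-0.4,-2.2,0],0],[[0,-1,0],0],[[0,0,0],0],[[0,0,0],0]]' |grep force; python3 go.py 502.1 -317.5 60 84.2
python3 - <<'E'
from ov import *
im=read_camera("top")[:,:,::-1]
cv2.imwrite("pics/f.png",np.hstack([cv2.resize(im[180:300,110:310],None,fx=2,fy=2),cv2.resize(read_camera("side")[:,:,::-1][220:340,150:350],None,fx=2,fy=2)]))
E
```

```text
tool_pos: [499.5, -253.1, 190.2]
wrist_force: [0.0, 0.4, 0.1]
grasp_force: 0.0
pos [ 504.2 -315.7  190.2] H 84.3 j6 -1.44 tilt [-0.001  0.    -1.   ] t 39.35 w 85.4 Fg 0.0
turn 0.1 then shift cm [ 0.19 -0.2  13.02]
```

View pics/f.png

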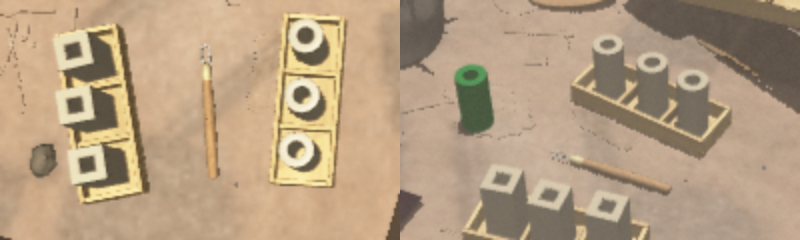

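All six posts stand upright in their bays: three square at left, three round at centre. Now the mixed tray.

```bash
python3 -m pendant '[[[0.2,-0.2,2],0],[[0,0,3],0],[[0,0,3],0],[[0,0,3],0],[[0,0,2],0],[[0,0,0],0],[[0,0,0],0]]' |grep -E "pos|force"; python3 go.py 502.1 -317.5 2 84.2
```

```text
tool_pos: [503.0, -317.3, 61.2]
wrist_force: [0.9, -0.2, 0.3]
grasp_force: 0.0
pos [ 503.  -317.3   61.2] H 84.4 j6 -1.43 tilt [ 0. -0. -1.] t 40.15 w 85.3 Fg 0.0
turn 0.2 then shift cm [ 0.09 -0.03  5.92]
```

```bash
python3 -m pendant '[[[0.1,0,1],0],[[0,0,1.2],0],[[0,0,1],0],[[0,0,0.8],0],[[0,0,0],0],[[0,0,0],0]]' |grep -E "pos|wrist";python3 -m pendant '[[[0,0,0.8],0],[[0,0,0.7],0],[[0,0,0.4],0],[[0,0,0],0],[[0,0,0],0]]' |grep -E "pos|wrist"; python3 -m pendant '[[[0,0,0],0],[[0,0,0],0],[[0,0,0],0],[[0,0,0],0],[[0,0,0],0],[[0,0,0],0],[[0,0,0],0]]' 5 50
```

```text
tool_pos: [501.5, -317.6, 20.2]
wrist_force: [0.3, 0.3, -0.8]
tool_pos: [501.5, -317.6, 1.4]
wrist_force: [0.8, -1.0, 0.4]
time: 41.95
tool_pos: [501.5, -317.6, 1.5]
tool_rot: [0.0, 0.049, 0.999, -0.0]
wrist_force: [-0.6, -0.9, -0.3]
grip_width: 50.1
grasp_force: 0.0
```

Run:
```python
from ov import *
T=[("tray",502.1,-317.5,-5.8,0)]
ov("pics/g1.png",(400,150,560,300),T,S=2)
ov("pics/g2.png",(280,110,440,260),T,n="side",S=2)
cv2.imwrite("pics/g.png",np.hstack([cv2.imread("pics/g1.png"),cv2.imread("pics/g2.png")]))
```

```text
(no output)
```

View pics/g.png

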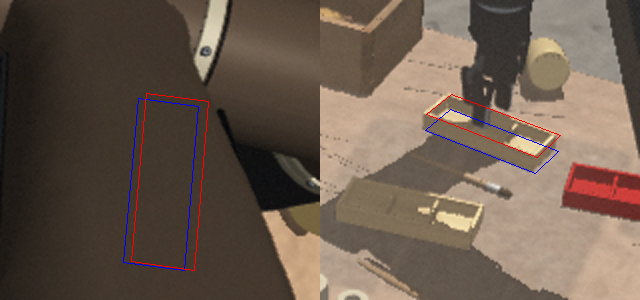

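Run:
```python
from ov import *
im=read_camera("side")[:,:,::-1][100:220,310:440]
im=cv2.convertScaleAbs(cv2.resize(im,None,fx=5,fy=5,interpolation=cv2.INTER_CUBIC)[:600],alpha=2,beta=20)
cv2.imwrite("pics/h.png",im)
```

```text
(no output)
```

View pics/h.png

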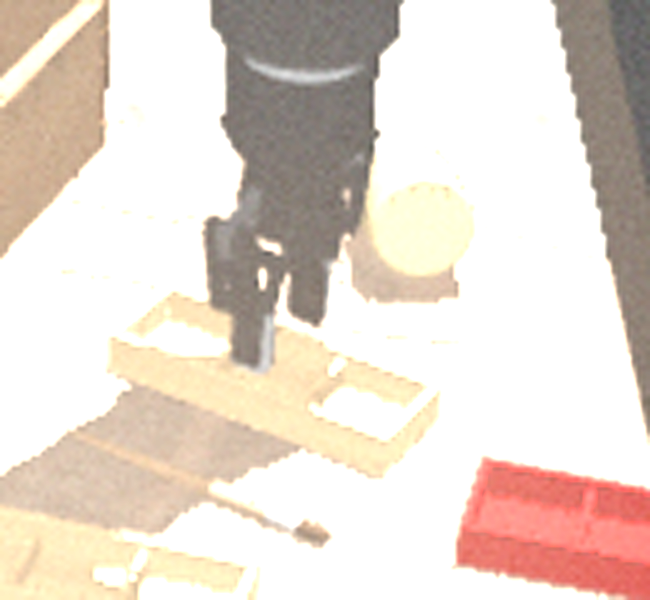

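```bash
python3 - <<'E'
from h import *
for y in (-292,-345):
  for z in (0,10,20,30,40): print(y,z,proj("side",[[501.5,y,z],[490,y,z],[512,y,z]]).round(1).tolist())
E
python3 go.py 502 -317.5 1 84.2
```

```text
-292 0 [[361.1, 184.4], [365.0, 185.6], [357.5, 183.2]]
-292 10 [[361.3, 181.2], [365.3, 182.5], [357.7, 180.1]]
-292 20 [[361.6, 178.1], [365.5, 179.4], [358.0, 177.0]]
-292 30 [[361.8, 174.9], [365.8, 176.2], [358.2, 173.8]]
-292 40 [[362.1, 171.7], [366.1, 173.0], [358.4, 170.6]]
-345 0 [[369.5, 174.6], [373.4, 175.8], [366.0, 173.5]]
-345 10 [[369.8, 171.5], [373.7, 172.7], [366.3, 170.4]]
-345 20 [[370.1, 168.4], [374.0, 169.6], [366.5, 167.3]]
-345 30 [[370.4, 165.3], [374.3, 166.5], [366.8, 164.2]]
-345 40 [[370.6, 162.1], [374.6, 163.3], [367.1, 161.0]]
pos [ 501.5 -317.6    1.5] H 84.3 j6 -1.43 tilt [-0.  0. -1.] t 42.1 w 49.8 Fg 0.0
turn 0.1 then shift cm [-0.05  0.01  0.05]
```

Both fingers sit above the rim: their tips are at about z = 28 when the TCP reads 1.5, so the fingers end some 25 mm short of the TCP. I'll reopen and go lower, watching the force.

```bash
python3 -m pendant '[[[0,0,0],0],[[0,0,0],0],[[0,0,0],0],[[0,0,0],0],[[0,0,0],0]]' 8.54|grep width; for i in 1 2 3 ; do python3 -m pendant '[[[0,0,0.5],0],[[0,0,0],0]]'|grep -E "pos|wrist"; done;python3 -m pendant '[[[0,0,0],0],[[0,0,0],0],[[0,0,0],0],[[0,0,0],0],[[0,0,0],0],[[0,0,0],0]]' 5 30
```

```text
grip_width: 85.6
tool_pos: [501.0, -317.4, -4.2]
wrist_force: [0.6, -0.0, -0.2]
tool_pos: [501.0, -317.4, -9.3]
wrist_force: [-0.2, -0.6, 0.3]
tool_pos: [501.1, -317.4, -14.2]
wrist_force: [0.0, 0.4, 0.1]
time: 43.8
tool_pos: [501.7, -317.6, -13.1]
tool_rot: [0.0, 0.049, 0.999, -0.0]
wrist_force: [-1.1, 2.3, 6.5]
grip_width: 60.4
grasp_force: 32.5
```

```bash
python3 -m pendant '[[[0,0,0],0],[[0,0,0],0],[[0,0,-0.5],0],[[0,0,-1],0],[[0,0,-2],0],[[0,0,-2.5],0],[[0,0,-2],0],[[0,0,-2],0],[[0,0,0],0],[[0,0,0],0]]' - 60; python3 go.py 509.5 -108.7 85 100.1;  python3 - <<'E'
from ov import *
s=get_state(); p=s["tool_pos"]
ov("pics/i1.png",(280,80,440,240),[("tray",p[0],p[1],-5.8,p[2]+13)],n="side",S=3)
E
```

```text
time: 44.8
tool_pos: [501.5, -317.5, 86.7]
tool_rot: [0.0, 0.05, 0.999, 0.0]
wrist_force: [-0.2, 0.3, -3.0]
grip_width: 59.2
grasp_force: 64.9
pos [ 501.5 -317.5   86.7] H 84.3 j6 -1.43 tilt [ 0.001  0.    -1.   ] t 44.8 w 59.2 Fg 64.9
turn -15.8 then shift cm [-4.45 20.41  0.17]
```

View pics/i1.png

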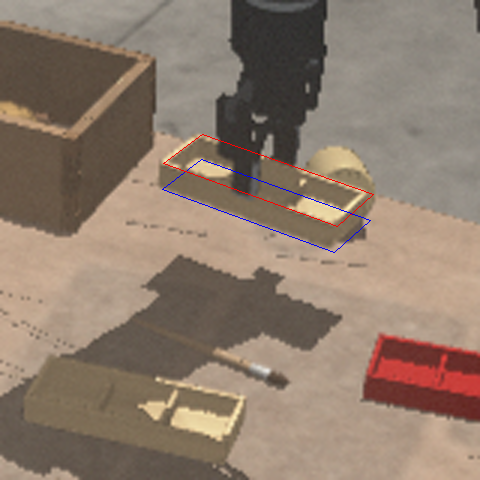

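```bash
python3 -m pendant '[[[0,0,0],-4],[[0,0,0],-6],[[0,0,0],-5.8],[[-0.2,1,0],0],[[-0.5,2.2,0],0],[[-0.6,3,0],0],[[-0.6,3,0],0],[[-0.6,3,0],0],[[-0.6,3,0],0],[[-0.6,2.5,0],0],[[-0.6,1.9,0],0],[[-0.15,0.8,0],0]]'|grep force; python3 -m pendant '[[[0,0,0],0],[[0,0,0],0],[[0,0,0],0]]'|grep force; python3 go.py 509.5 -108.7 20 100.1
python3 - <<'E'
from ov import *
s=get_state(); p=s["tool_pos"]
ov("pics/j1.png",(270,100,430,260),[("tray",509.5,-108.7,10.1,0),("tray",p[0],p[1],10.1,p[2]+13)],n="side",S=3)
E
```

```text
wrist_force: [1.4, -0.3, -1.9]
grasp_force: 65.0
wrist_force: [0.2, -0.6, -2.0]
grasp_force: 65.0
pos [ 509.2 -109.5   86.3] H 100.1 j6 -1.56 tilt [-0.001 -0.    -1.   ] t 46.35 w 58.8 Fg 65.0
turn -0.0 then shift cm [-0.05  0.08  6.63]
```

View pics/j1.png

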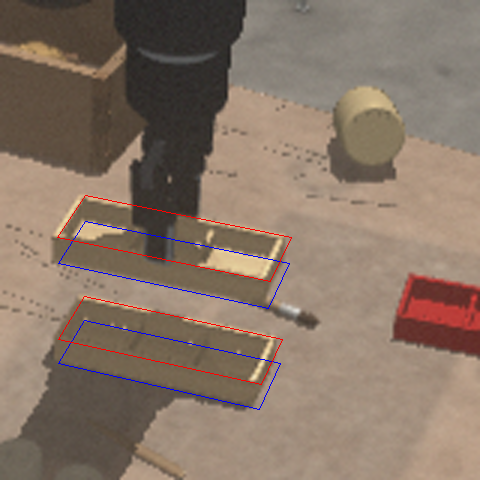

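The held tray and the empty tray line up: both sit about 6 px left of their overlays, the same calibration offset. Lowering.

```bash
python3 -m pendant '[[[0,0.08,1],0],[[0,0,2],0],[[0,0,2],0],[[0,0,1.2],0],[[0,0,0.6],0],[[0,0,0.3],0],[[0,0,0],0],[[0,0,0],0]]'|grep -E "pos|force";for i in 1 2 3 4; do python3 -m pendant '[[[0,0,0.1],0],[[0,0,0],0]]' | grep -E "pos|wrist"; done
```

```text
tool_pos: [509.9, -108.1, 16.1]
wrist_force: [-0.5, 0.6, -1.6]
grasp_force: 65.0
tool_pos: [509.6, -108.0, 14.9]
wrist_force: [0.2, 0.4, -2.2]
tool_pos: [509.3, -108.1, 13.6]
wrist_force: [0.2, 0.0, -1.8]
tool_pos: [509.4, -108.1, 12.5]
wrist_force: [-0.8, 0.7, -2.0]
tool_pos: [509.4, -108.1, 12.3]
wrist_force: [-3.9, 1.5, 9.0]
```

Contact came at the expected height. I'll release, retreat and look.

```bash
python3 -m pendant '[[[0,0,-0.05],0],[[0,0,0],0],[[0,0,0],0],[[0,0,0],0],[[0,0,0],0],[[0,0,0],0]]' 8.54|grep -E "width|force"; python3 -m pendant '[[[0,0,-0.5],0],[[0,0,-1],0],[[0,0,-3],0],[[0,0,-4],0],[[0,0,-4],0],[[0,0,-4],0],[[0,-3,0],0],[[0,-4,0],0],[[0,-4,0],0],[[0,-4,0],0],[[0,-4,0],0],[[0,-3,0],0]]' |grep -E "pos|force"; python3 -m pendant '[[[0,-4,0],0],[[0,-4,0],0],[[0,-3,0],0],[[0,0,0],0],[[0,0,0],0]]' |grep pos
python3 - <<'E'
from ov import *
ov("pics/k1.png",(330,150,450,290),[("tray",509.5,-108.7,10.1,0),("tray",509.5,-108.7,10.1,25)],S=3)
ov("pics/k2.png",(250,140,400,280),[],n="side",S=3)
cv2.imwrite("pics/k.png",np.hstack([cv2.imread("pics/k1.png")[:420],cv2.imread("pics/k2.png")[:,:430]]))
n="top"
for q in ("tray_mixed","tray_empty"):
  for c,m,u,v in masks(n,q):
    X=back(n,u,v,37)
    if c>.3 and abs(X[1]+108)<60: print(q,c,fit(n,"tray",hull(m),[X[0],X[1],.17],25))
E
```

```text
wrist_force: [1.3, -1.0, 0.1]
grip_width: 85.3
grasp_force: 0.0
tool_pos: [548.0, -327.0, 177.9]
wrist_force: [0.0, -1.1, 0.3]
grasp_force: 0.0
tool_pos: [566.9, -433.6, 177.1]
tray_mixed 0.66 (array([ 5.08610585e+02, -1.07636663e+02,  1.82488810e-01]), np.float64(0.05173788219690323))
```

View pics/k.png

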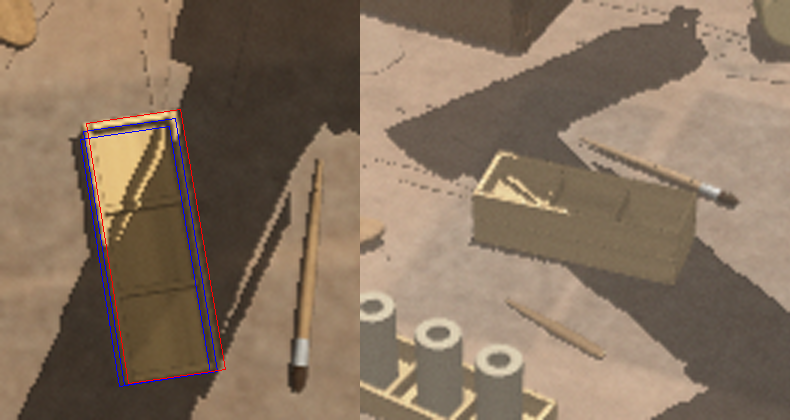

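The mixed tray lies flush and in line on the empty one (stack at (585,215) in the right half), within about 1–2 mm. The posts are still standing and the arm is clear, so I hand the job in.

```bash
python3 -c "
from workcell import *
print(close_job())"
```

```text
the job is handed in; nothing more can be done
None
```

The job is handed in: all four posts stand upright in the trays for their shape, and the mixed tray is stacked squarely on the empty one. I confirmed this in the camera pictures, but the system gave no verdict.

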